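# Index the rotary table one hole towards the green disc

## Task

Press the yellow plunger saddle down with the fingertips until its pin is free of the index plate, and with it held down push the rotary table round to the next hole, on the side where the green disc is. Go no further than that hole and not towards the red disc; then let the plunger spring back fully up into the hole and take the fingers away. Lift nothing: the grey-white block must ride along between its pins, and the things standing round the table stay where they are.

Things in the scene. Friction and masses are not known exactly. Their poses are not given: they have to be found in the camera images.
- index_base: Fixed base of the rotary table: blue housing, aluminium index plate on it, plate top 50 mm above the bench. Origin on the bench, on the table's vertical turning axis; the base's own -x axis points to the middle of its 163 mm long sector (78 deg to either side); elsewhere its radius is 82 mm. Five locking holes lie on a circle of radius 110 mm at -60, -30, 0, 30, 60 deg from -x, joined by a black slot.
- table (a joint): Angle of the steel table, rad: 0 at the start (plunger in the middle hole), positive counterclockwise from above; at angle q the plunger stands in the base frame at (-0.110 cos q, -0.110 sin q) m. Holes at 0, +-0.524, +-1.047. Free to turn only while the plunger is down; bearing friction 0.15 N m (about 1.5 N at the saddle), so it stays where it is left.
- plunger (a joint): How far the plunger is pressed down, m: 0 = fully up, pin locked in a hole; end stop at 0.014. Spring 3 N at first, 9.5 N at the end stop. The pin (12 mm thick, domed top, 0.6 mm play) frees the table from about 0.009 (7 N); between holes it cannot rise above that. Released within about 3 mm of a hole's centre it centres itself and springs up.
- plunger_pad (a point): Centre of the flat top of the yellow finger saddle, 83 mm above the bench when up, 110 mm from the turning axis; moves with plunger and table. Its x is radial, towards the axis, y is the turning direction. Pad 46 mm long radially, open at both ends, 52 mm wide between two cheeks 5 mm thick and 13 mm high, one on each side in the turning direction, that fingertips on the pad can push.
- green_disc: Fixed flat green disc, 20 mm across, 5 mm thick, lying on the index plate 143 mm from the turning axis, beside one of the two holes next to the middle hole (the radial line through the hole passes through it): marks the wanted hole. Origin at the centre of its underside.
- red_disc: The same in red, beside the neighbouring hole on the other side: the wrong way. Origin at the centre of its underside.
- table_centre (a point): Point on the turning axis at the top of the steel table (a disc 152 mm across, 64 mm above the bench, with an arm that carries the plunger).
- block_centre (a point): Centre of the loose grey-white plastic block, 50x50x32 mm, that stands in the middle of the table between four brass pins 8 mm high; its top is 96 mm above the bench. Rides along with the table; must not be lifted or knocked out.
- spare_block_centre (a point): Centre of a loose grey-white block, 40x60x25 mm, on the bench beside the base. Leave alone.
- carton_centre (a point): Centre of a loose small white carton, 48x66x48 mm, on the bench left of the base. Leave alone.
- bit_holder_centre (a point): A point 15 mm up in the middle of the loose red bit holder (85x22x38 mm) on the bench left of the base. Leave alone.
Mind the look-alikes: they are no part of the job. Leave any blue look-alike of the part that bears block_centre alone.

How it is judged:
By the outcome, as a careful person would: the job done as asked, in the order asked, and still so for the second after the job is handed in, with the robot touching nothing.
It also fails if it takes over 35 s, if anything falls off the work surface, if the arm or the gripper's body presses on something with over 40 N, if the wrist force passes 120 N, or if a joint passes its speed limit or range.

## Robot

A 6-joint arm with a two-finger parallel gripper is mounted at the origin on a cart in front of the work surface, level with it; the furniture and walls round the work are solid. World frame = base frame: x ahead of the robot, y to its left, z up, the work surface at z = 0. Lengths are in m, angles in rad, forces in N, time in s.
With the tool pointing down it reaches from about 0.275 to 0.85 m from the base axis. Payload 5.2 kg.
Tool frame: the origin (TCP) lies on the centre line of the jaws, within the pads' length; the fingertips stand 19 mm ahead of it and the grasp point (between the pads) is the TCP; z points along the fingers, y is the line along which they close (so a half turn about z gives the same grasp; the last joint's range is limited). The gripper opens to 85 mm and grips with 20 to 120 N. Pads are 22 mm wide; open, the fingers measure 114 mm over their backs; the gripper's body (76 mm by 85 mm) begins 54 mm behind the grasp point. The pads swing forward as they close: fully open they stand 13 mm farther back than shut.
Start: joints at [0.914, 0.259, 1.535, -0, 1.348, -0.203], TCP at [0.241, 0.494, 0.25] pointing down, gripper open.
Joint ranges: [-3.14, 3.14], [-0.91, 2.08], [0.19, 2.58], [-1.22, 4.36], [0.22, 2.71], [-3.12, 3.12]. Speed limits (rad/s): [2.57, 2.57, 3.14, 3.14, 3.14, 3.14].

## Interface

Orientations are given as [roll, pitch, yaw] about the fixed x, y, z axes, in that order (R = Rz(yaw) Ry(pitch) Rx(roll)).
In Python, from bench import arm gives the robot as it stands.
- The arm moves only by the tool drive_tool, never from a script. Its argument "series" is a list of rows, each a list of 6 numbers: the shift along the world's x, y, z in m, then the turn, a rotation vector about the world's x, y, z in degrees. A call has exactly 10 rows; each row is the pose to reach, as a shift and turn from the pose commanded when the call began; what a row does not reach only later rows make up. A row lasts 1/10 s, in which the tool goes at most 50 mm and 8.59 degrees, less where a joint would pass 70% of its speed; a pose out of reach is approached as far as the arm can. A call with a gripper value outside its range is refused whole. "fingers" is the gripper command: -1 is shut, 1 is fully open, values between are in proportion, set as the call begins (left out, the last holds). The fingers move at their own pace and stop on an object; "force" is the grip in N (left out, the last holds). Time passes only in rows, so rows that repeat a pose let the fingers close, or fill a call up. It gives the time, the measured TCP pose, the force, the opening and the grip force at its end, in the units of the state.
- arm.state(): the state, without advancing time (a new reading comes with each control period).
- arm.get_image(name): name is "side" or "top"; returns a dict with "img" (480x640x3 uint8, red, green, blue), "mtx" (3x3 intrinsics, pixels), "T" (4x4, takes a point from camera to world coordinates). Camera axes: x right, y up, looking along -z (the intrinsics and any distortion apply to the point x, -y, -z); pixel columns grow to the right and rows downward; lengths in m; the calibration is good to about 2 mm. A picture is of the moment at which its call begins. There is no depth.
- arm.job_done(): hands the job in; it is judged then, once.
The state is a dict: "clock": time; "q": joint angles; "dq": joint speeds; "tau": joint torques, N m; "tcp_pos": TCP position; "orientation": TCP orientation; "wrist_force": force on the tool from outside, world axes, zero at the start; "moment": the same for the moment, N m; "width": opening from 0.0 (shut) to 1.0 (fully open); "grip_force": force on a finger pad.
Only numpy, scipy, OpenCV 4.12 (cv2) and the standard library are available. Lean on these libraries where they do the work, as an engineer would, in place of code of your own. Each camera call takes 0.05 s, during which the arm holds its last target. There are 200 camera calls.

## Working session

There is one attempt and no reset: what is moved stays moved. The work goes in short steps, Python scripts to look and compute and a tool call to move; the robot and the scene stay as the last step left them, time stands still between calls to the robot, and variables do not carry over. Pictures are saved under pics/ and viewed, at most 10 in all, crops included, and the job is handed in when it is done.

Besides the shell and the picture viewer there is one more tool, called after "Emit:" by a JSON object that holds its "fn" and its "kwargs". drive_tool: Moves the arm, as the interface text tells. Its arguments: {"type":"object","properties":{"series":{"type":"array"},"fingers":{"type":"number"},"force":{"type":"number"}},"required":["series"]}

```bash
mkdir -p pics; cat > h.py <<'E'
import numpy as np, cv2
from bench import arm
def grab(n,f):
    d=arm.get_image(n); cv2.imwrite(f,cv2.cvtColor(d["img"],cv2.COLOR_RGB2BGR)); return d
def ray(d,u,v):
    K=np.array(d["mtx"]);T=np.array(d["T"])
    p=np.linalg.inv(K)@[u,v,1]; r=T[:3,:3]@[p[0],-p[1],-p[2]]
    return T[:3,3],r
def onz(d,u,v,z):
    o,r=ray(d,u,v); return o+r*(z-o[2])/r[2]
E
python3 - <<'E'
from h import *
for n in("top","side"):
    d=grab(n,f"pics/{n}0.png"); print(n,{k:d[k] for k in d if k!="img"})
    np.save(f"{n}0.npy",d,allow_pickle=True)
print(arm.state())
E
```

```text
top {'mtx': array([[565.91052136,   0.        , 319.1232107 ],
       [  0.        , 565.91052136, 239.30948028],
       [  0.        ,   0.        ,   1.        ]]), 'T': array([[-0.0103528 ,  0.99297499, -0.11787062,  0.42990976],
       [-0.99953396, -0.01366168, -0.0272989 , -0.04573125],
       [-0.02871744,  0.11753307,  0.99265366,  1.12563262],
       [ 0.        ,  0.        ,  0.        ,  1.        ]])}
side {'mtx': array([[603.36084449,   0.        , 316.73497314],
       [  0.        , 603.36084449, 240.88492744],
       [  0.        ,   0.        ,   1.        ]]), 'T': array([[ 0.98634002,  0.09606806, -0.13380693,  0.3773379 ],
       [-0.16457809,  0.54078372, -0.82490425, -1.1596306 ],
       [-0.00688634,  0.83565776,  0.54920732,  0.8139412 ],
       [ 0.        ,  0.        ,  0.        ,  1.        ]])}
{'clock': 0.1, 'q': array([ 9.14221209e-01,  2.59269161e-01,  1.53601096e+00, -2.24787845e-05,
        1.34800062e+00, -2.02816024e-01]), 'dq': array([ 0.00060143, -0.00126453, -0.00207602, -0.00095477, -0.00088768,
       -0.00116342]), 'tau': array([ 3.06672577e-03, -4.46965742e+01, -2.91247433e+01, -2.03723002e-04,
        6.22403852e-03, -3.23600666e-06]), 'tcp_pos': array([0.24079665, 0.49397262, 0.24954334]), 'orientation': array([-3.13993475e+00, -3.18563784e-04,  2.68783828e+00]), 'wrist_force': array([-0.54230682,  1.26068123,  0.12634245]), 'moment': array([ 0.00865851, -0.00882865,  0.04178475]), 'grip_force': 0.0, 'width': 1.001025063389797}
```

View pics/top0.png

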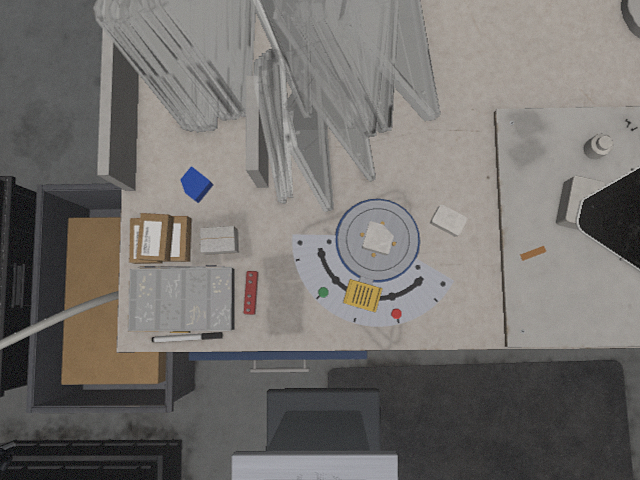

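View pics/side0.png

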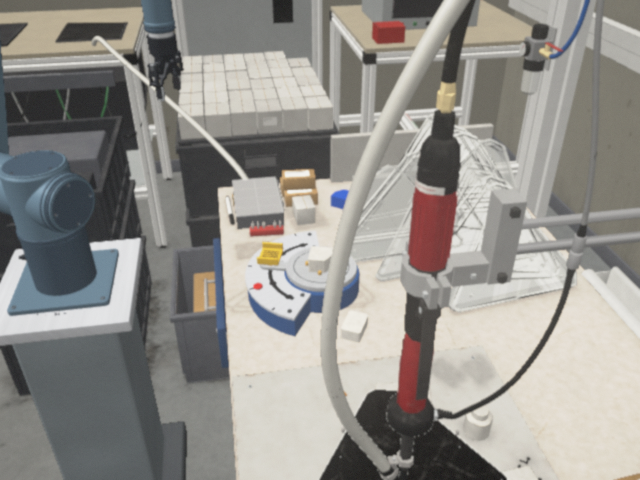

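Top view: saddle yellow (362,295), table axis near (378,239), green disc (323,293), red disc (397,314). Grey-white candidates: (378,238) on the table between the brass pins is block_centre; (449,220) is the spare on the bench; (218,239) is the carton; the blue one (196,184) is a look-alike to leave alone. The side view shows the same layout with a clear space over the table.

```bash
python3 - <<'E'
from h import *
D={n:np.load(f"{n}0.npy",allow_pickle=True).item() for n in("top","side")}
def cen(n,lo,hi,box):
    hsv=cv2.cvtColor(D[n]["img"],cv2.COLOR_RGB2HSV); m=cv2.inRange(hsv,lo,hi); x0,y0,x1,y1=box
    k=np.zeros_like(m);k[y0:y1,x0:x1]=m[y0:y1,x0:x1]
    M=cv2.moments(k,True); ys,xs=np.nonzero(k)
    return (M["m10"]/M["m00"],M["m01"]/M["m00"]),M["m00"],np.column_stack([xs,ys]).astype(np.float32)
t=D["top"]
g,a,_=cen("top",(45,80,40),(85,255,255),(300,270,345,310)); G=onz(t,*g,.055); print("green",g,a,G)
r,a,_=cen("top",(0,120,80),(8,255,255),(380,300,415,330)); R=onz(t,*r,.055); print("red",r,a,R)
y,a,p=cen("top",(18,110,60),(35,255,255),(335,270,390,320)); 
rc=cv2.minAreaRect(p); Y=onz(t,*rc[0],.085); print("yellow",y,a,rc,Y)
y2,a,_=cen("side",(18,110,60),(35,255,255),(245,235,300,275)); print("side y",y2,a,onz(D["side"],*y2,.083))
gs,a,_=cen("side",(45,80,40),(85,255,255),(230,220,300,300)) if 0 else (None,0,0)
rs,a,_=cen("side",(0,120,80),(8,255,255),(250,278,268,295)); print("side red",rs,onz(D["side"],*rs,.055))
# blue ring outline of base (radius 82, housing) and its ellipse -> axis
hsv=cv2.cvtColor(t["img"],cv2.COLOR_RGB2HSV); m=cv2.inRange(hsv,(100,90,30),(125,255,255)); m[:190]=0;m[290:]=0;m[:,:330]=0;m[:,425:]=0
ys,xs=np.nonzero(m); hull=cv2.convexHull(np.column_stack([xs,ys]).astype(np.int32))
print("blue",len(xs),xs.min(),xs.max(),ys.min(),ys.max())
# axis from discs: both at 143 from C, 60deg apart -> C
mid=(G+R)/2; v=R-G; L=np.linalg.norm(v[:2]); print("disc dist",L)
n=np.array([v[1],-v[0]])/L; 
C=[mid[:2]+s*n*.143*np.cos(np.pi/6) for s in(1,-1)]; print("C",C,"img centre at z.064",onz(t,378,239,.064))
for c in C:
    print([ (np.linalg.norm(P[:2]-c),np.degrees(np.arctan2(*(P[:2]-c)[::-1]))) for P in(G,R,Y)])
c=cv2.resize(t["img"][185:340,280:480],None,fx=4,fy=3.87,interpolation=cv2.INTER_CUBIC)[...,::-1]; cv2.imwrite("pics/crop.png",c[:600])
E
```

```text
green (322.8550724637681, 291.8840579710145) 69.0 [ 0.45716441 -0.02229043  0.055     ]
red (396.02666666666664, 313.37333333333333) 75.0 [ 0.41563477 -0.15866565  0.055     ]
yellow (362.2117962466488, 295.2332439678284) 746.0 ((362.3153076171875, 295.3280334472656), (34.31142044067383, 24.604904174804688), 16.389541625976562) [ 0.44933477 -0.09498407  0.085     ]
side y (270.2267573696145, 253.3265306122449) 441.0 [ 0.44940667 -0.09218125  0.083     ]
side red (257.3235294117647, 285.9117647058824) [ 0.41400616 -0.16481521  0.055     ]
blue 307 336 418 199 281
disc dist 0.14255845158089114
C [array([ 0.31792938, -0.05440091]), array([ 0.5548698 , -0.12655516])] img centre at z.064 [ 0.55503147 -0.12751929  0.064     ]
[(np.float64(0.1428897408118768), np.float64(12.986539121874467)), (np.float64(0.1428897408118768), np.float64(-46.8601296269817)), (np.float64(0.13752952384380948), np.float64(-17.162745000241788))]
[(np.float64(0.14288974081187675), np.float64(133.13987037301825)), (np.float64(0.1428897408118767), np.float64(-167.01346087812553)), (np.float64(0.11015614620346903), np.float64(163.34530254486566))]
```

View pics/crop.png

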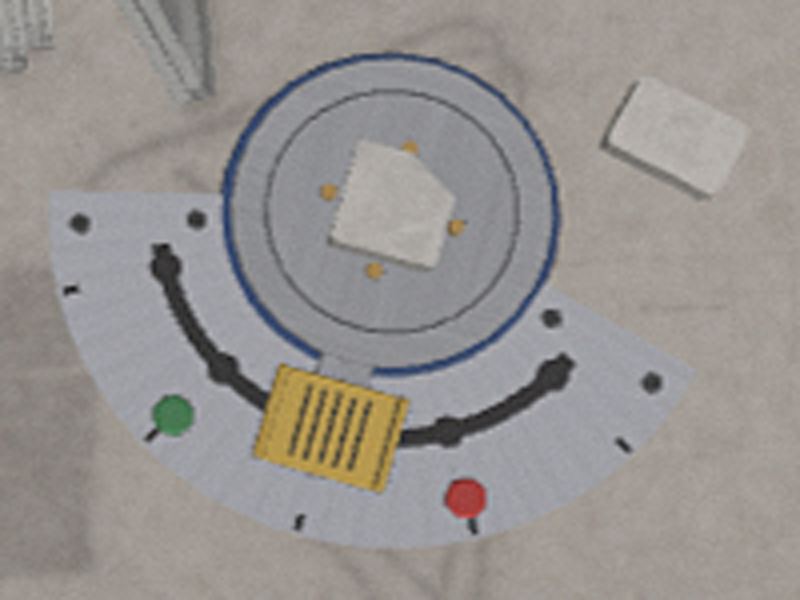

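The crop confirms it: the block sits between four brass pins on the table, and the spare lies on the bench at the right. Green is one hole clockwise from the saddle. The fit puts the axis at (0.555,-0.1266), the saddle at 163.3° and 110 mm radius, and green at 133.1°; these match the given sizes. Now I'll approach.

Emit:
{"fn": "drive_tool", "kwargs": {"series": [[0,-0.03,0,0,0,1],[0,-0.07,0,0,0,2],[0.005,-0.11,0,0,0,3],[0.01,-0.15,0,0,0,4],[0.02,-0.19,0,0,0,5],[0.025,-0.23,0,0,0,6],[0.035,-0.27,0,0,0,7],[0.045,-0.31,0,0,0,8],[0.055,-0.35,0,0,0,9],[0.07,-0.38,0,0,0,9.2]], "fingers": -0.6, "force": 20}}

```text
clock: 1.1
tcp_pos: [0.3104, 0.1125, 0.2502]
orientation: [-3.141, -0.0, 2.848]
wrist_force: [1.6, 0.4, 0.5]
width: 0.196
grip_force: 0.0
```

Emit:
{"fn": "drive_tool", "kwargs": {"series": [[0.015,-0.03,0,0,0,0],[0.035,-0.055,0,0,0,0],[0.055,-0.085,-0.01,0,0,0],[0.075,-0.115,-0.03,0,0,0],[0.095,-0.145,-0.04,0,0,0],[0.115,-0.175,-0.06,0,0,0],[0.13,-0.195,-0.07,0,0,0],[0.139,-0.208,-0.08,0,0,0],[0.139,-0.208,-0.08,0,0,0],[0.139,-0.208,-0.08,0,0,0]]}}

```text
clock: 2.1
tcp_pos: [0.4495, -0.0934, 0.1698]
orientation: [3.141, -0.002, 2.848]
wrist_force: [0.8, -0.8, -0.3]
width: 0.2
grip_force: 0.0
```

```bash
python3 - <<'E'
from h import *
s=arm.state(); print(s["clock"],s["tcp_pos"],s["orientation"],s["wrist_force"],s["width"],s["q"][5])
a=arm.get_image("top")["img"][210:340,290:440]; b=arm.get_image("side")["img"][180:310,215:365]
f=lambda i:cv2.resize(i,(400,347),interpolation=cv2.INTER_CUBIC)
cv2.imwrite("pics/near.png",np.hstack([f(a),f(b)])[...,::-1])
E
```

```text
2.1 [ 0.4494967  -0.09338732  0.16984239] [ 3.14108999e+00 -1.97675353e-03  2.84769822e+00] [ 0.82972306 -0.84096622 -0.34884215] 0.19966754406608242 -1.7257369221176273
```

View pics/near.png

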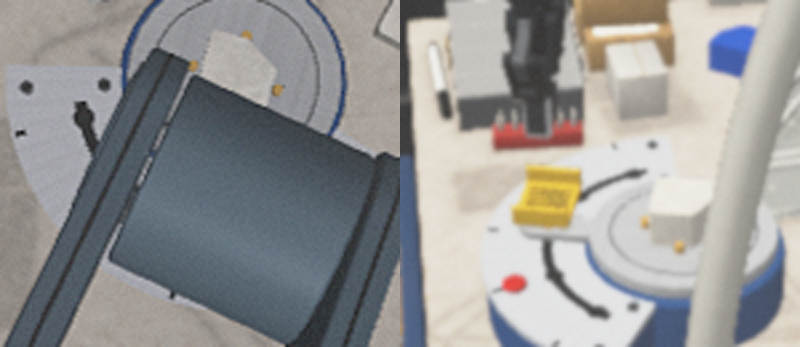

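The left half (top view) shows the arm over the saddle. The right half (side view) shows the fingertips directly above it, with the cheeks at the near and far sides along the turning direction. Descending.

Emit:
{"fn": "drive_tool", "kwargs": {"series": [[0,0,-0.01,0,0,0],[0,0,-0.025,0,0,0],[0,0,-0.04,0,0,0],[0,0,-0.05,0,0,0],[0,0,-0.055,0,0,0],[0,0,-0.058,0,0,0],[0,0,-0.06,0,0,0],[0,0,-0.062,0,0,0],[0,0,-0.063,0,0,0],[0,0,-0.063,0,0,0]]}}

```text
clock: 3.2
tcp_pos: [0.4502, -0.0937, 0.1074]
orientation: [-3.142, 0.0, 2.848]
wrist_force: [0.1, -0.1, 0.9]
width: 0.199
grip_force: 0.0
```

```bash
python3 - <<'E'
from h import *
s=arm.state(); print(s["clock"],s["tcp_pos"],s["wrist_force"],s["width"])
b=arm.get_image("side")["img"][195:295,225:345]
cv2.imwrite("pics/near2.png",cv2.resize(b,(720,600),interpolation=cv2.INTER_CUBIC)[...,::-1])
E
```

```text
3.2 [ 0.45017017 -0.09369681  0.1074231 ] [ 0.09635799 -0.10535383  0.94386188] 0.19936930323198493
```

View pics/near2.png

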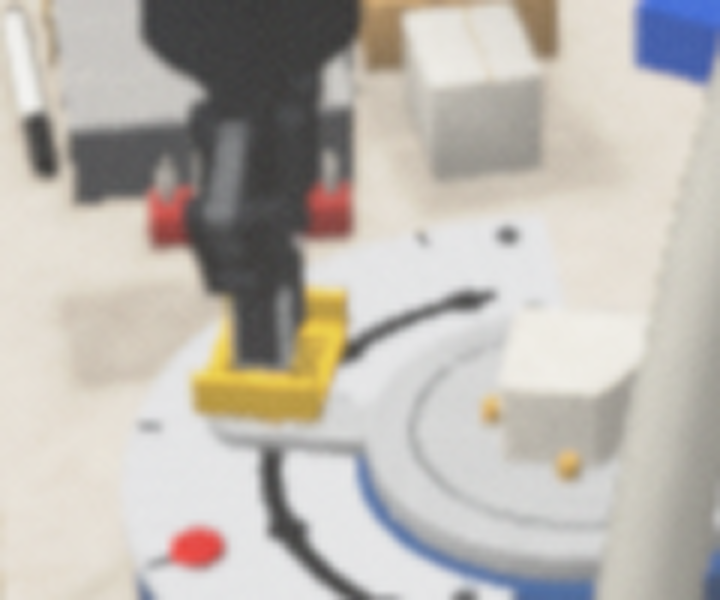

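The fingertips are between the cheeks, just above the pad (tips at about crop (265,365)). Pressing now.

Emit:
{"fn": "drive_tool", "kwargs": {"series": [[0,0,-0.001,0,0,0],[0,0,-0.002,0,0,0],[0,0,-0.003,0,0,0],[0,0,-0.005,0,0,0],[0,0,-0.006,0,0,0],[0,0,-0.008,0,0,0],[0,0,-0.009,0,0,0],[0,0,-0.01,0,0,0],[0,0,-0.01,0,0,0],[0,0,-0.01,0,0,0]]}}

```text
clock: 4.25
tcp_pos: [0.4502, -0.0937, 0.0975]
orientation: [-3.142, 0.0, 2.848]
wrist_force: [-0.9, 0.2, 5.2]
width: 0.201
grip_force: 2.2
```

Emit:
{"fn": "drive_tool", "kwargs": {"series": [[0,0,-0.001,0,0,0],[0,0,-0.002,0,0,0],[0,0,-0.003,0,0,0],[0,0,-0.004,0,0,0],[0,0,-0.005,0,0,0],[0,0,-0.006,0,0,0],[0,0,-0.007,0,0,0],[0,0,-0.0075,0,0,0],[0,0,-0.0075,0,0,0],[0,0,-0.0075,0,0,0]]}}

```text
clock: 5.25
tcp_pos: [0.4502, -0.0937, 0.0901]
orientation: [-3.141, 0.0, 2.848]
wrist_force: [-1.6, 0.5, 7.5]
width: 0.2
grip_force: 3.9
```

Emit:
{"fn": "drive_tool", "kwargs": {"series": [[0,0,-0.0005,0,0,0],[0,0,-0.001,0,0,0],[0,0,-0.0015,0,0,0],[0,0,-0.002,0,0,0],[0,0,-0.002,0,0,0],[0,0,-0.002,0,0,0],[0,0,-0.002,0,0,0],[0,0,-0.002,0,0,0],[0,0,-0.002,0,0,0],[0,0,-0.002,0,0,0]], "fingers": -0.5}}

```text
clock: 6.25
tcp_pos: [0.4504, -0.0938, 0.0883]
orientation: [-3.141, 0.001, 2.848]
wrist_force: [-2.2, 0.8, 9.2]
width: 0.252
grip_force: 4.2
```

```bash
python3 - <<'E'
from h import *
s=arm.state(); p=s["tcp_pos"]; print(s["clock"],p,s["wrist_force"],s["width"])
C=np.array([.555,-.1266]); v=p[:2]-C
for a in(2,6,10,14,18,22,26,28,30):
    t=-np.radians(a); print(a,np.round(np.array([[np.cos(t),-np.sin(t)],[np.sin(t),np.cos(t)]])@v-v,4))
E
```

```text
6.25 [ 0.45042117 -0.0938343   0.08825688] [-2.24376126  0.75340821  9.17387419] 0.2516643984263379
2 [0.0012 0.0036]
6 [0.004  0.0108]
10 [0.0073 0.0177]
14 [0.011  0.0243]
18 [0.0152 0.0307]
22 [0.0199 0.0368]
26 [0.0249 0.0425]
28 [0.0276 0.0453]
30 [0.0304 0.0479]
```

Emit:
{"fn": "drive_tool", "kwargs": {"series": [[0.0006,0.0018,0,0,0,-1],[0.0012,0.0036,0,0,0,-2],[0.0026,0.0072,0,0,0,-4],[0.004,0.0108,0,0,0,-6],[0.0056,0.0143,0,0,0,-8],[0.0073,0.0177,0,0,0,-10],[0.0091,0.021,0,0,0,-12],[0.011,0.0243,0,0,0,-14],[0.011,0.0243,0,0,0,-14],[0.011,0.0243,0,0,0,-14]]}}

```text
clock: 7.25
tcp_pos: [0.4615, -0.0692, 0.0882]
orientation: [3.141, 0.001, 2.604]
wrist_force: [0.1, 1.3, 8.6]
width: 0.251
grip_force: 4.2
```

```bash
python3 - <<'E'
from h import *
s=arm.state(); print(s["clock"],s["tcp_pos"],s["wrist_force"])
b=arm.get_image("side")["img"][195:295,225:345]
cv2.imwrite("pics/mid.png",cv2.resize(b,(720,600),interpolation=cv2.INTER_CUBIC)[...,::-1])
E
```

```text
7.25 [ 0.46153456 -0.06916767  0.08823466] [0.05319578 1.30736521 8.64418996]
```

View pics/mid.png

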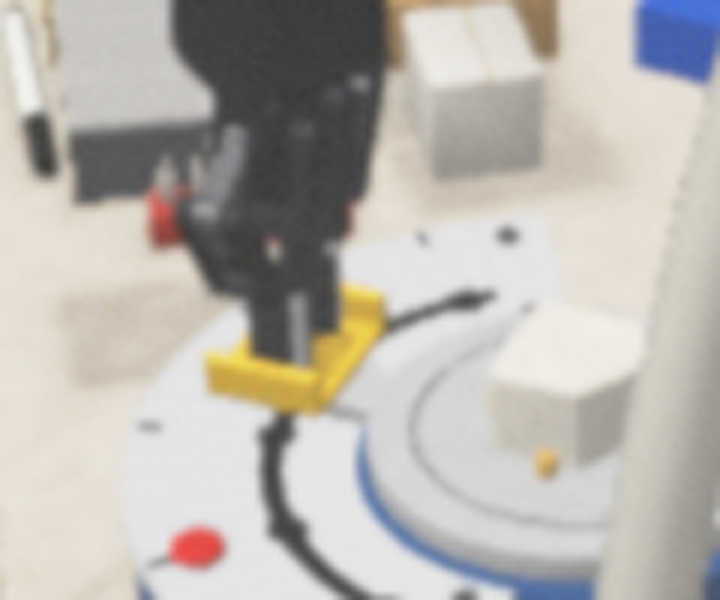

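The middle picture shows the table and block turning with the saddle, which is now on the slot between holes (saddle at about crop (295,345), middle hole uncovered at (275,430)). Continuing to the hole.

Emit:
{"fn": "drive_tool", "kwargs": {"series": [[0.002,0.0032,0,0,0,-2],[0.0042,0.0064,0,0,0,-4],[0.0065,0.0095,0,0,0,-6],[0.0089,0.0125,0,0,0,-8],[0.0114,0.0154,0,0,0,-10],[0.0139,0.0182,0,0,0,-12],[0.0166,0.021,0,0,0,-14],[0.0184,0.0227,0,0,0,-15.3],[0.0194,0.0236,0,0,0,-16],[0.0194,0.0236,0,0,0,-16]]}}

```text
clock: 8.3
tcp_pos: [0.4808, -0.0456, 0.0882]
orientation: [3.141, 0.0, 2.325]
wrist_force: [-1.6, 1.1, 7.5]
width: 0.251
grip_force: 4.3
```

```bash
python3 - <<'E'
from h import *
s=arm.state(); p=s["tcp_pos"]; v=p[:2]-np.array([.555,-.1266]); print(s["clock"],p,s["wrist_force"],np.hypot(*v),np.degrees(np.arctan2(v[1],v[0])))
b=arm.get_image("side")["img"][195:295,225:345]
cv2.imwrite("pics/end.png",cv2.resize(b,(720,600),interpolation=cv2.INTER_CUBIC)[...,::-1])
E
```

```text
8.3 [ 0.48077533 -0.04556384  0.08818625] [-1.56044216  1.14452557  7.53733558] 0.10989158934778198 132.48797198500523
```

View pics/end.png

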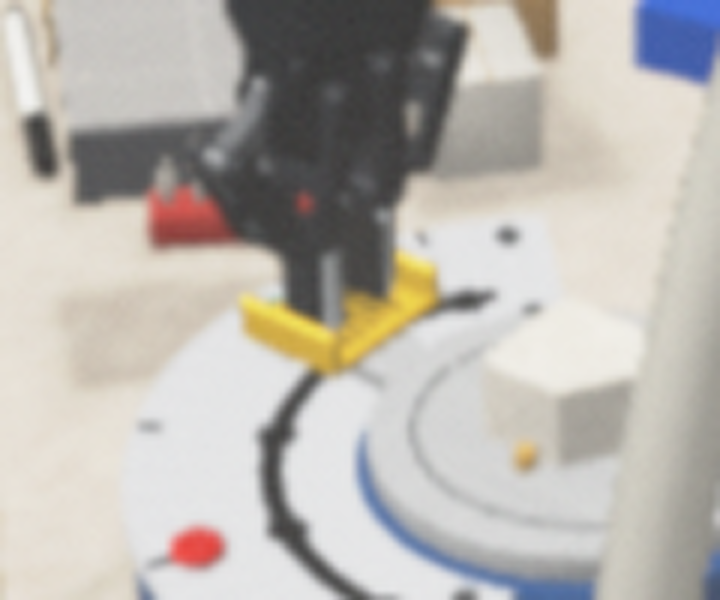

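The saddle is now beside the green disc (partly hidden at about crop (270,290)). I'll raise partway: if the plunger follows with about 4 N of force, the pin is in the hole.

Emit:
{"fn": "drive_tool", "kwargs": {"series": [[0,0,0.001,0,0,0],[0,0,0.002,0,0,0],[0,0,0.003,0,0,0],[0,0,0.004,0,0,0],[0,0,0.005,0,0,0],[0,0,0.006,0,0,0],[0,0,0.007,0,0,0],[0,0,0.008,0,0,0],[0,0,0.009,0,0,0],[0,0,0.009,0,0,0]]}}

```text
clock: 9.35
tcp_pos: [0.4807, -0.0456, 0.097]
orientation: [3.141, 0.0, 2.325]
wrist_force: [0.5, 1.5, 4.7]
width: 0.251
grip_force: 2.3
```

The plunger followed, with 4.7 N at about 4 mm pressed, so the pin is in the hole. Bringing the fingers in off the cheeks and raising straight up.

Emit:
{"fn": "drive_tool", "kwargs": {"series": [[0,0,0,0,0,0],[0,0,0,0,0,0],[0,0,0.002,0,0,0],[0,0,0.004,0,0,0],[0,0,0.006,0,0,0],[0,0,0.01,0,0,0],[0,0,0.02,0,0,0],[0,0,0.04,0,0,0],[0,0,0.06,0,0,0],[0,0,0.08,0,0,0]], "fingers": -0.6}}

```text
clock: 10.35
tcp_pos: [0.4802, -0.0457, 0.178]
orientation: [-3.141, -0.0, 2.325]
wrist_force: [0.4, -0.0, -0.5]
width: 0.204
grip_force: 0.0
```

Emit:
{"fn": "drive_tool", "kwargs": {"series": [[-0.01,0.02,0.02,0,0,0],[-0.03,0.04,0.04,0,0,0],[-0.05,0.08,0.06,0,0,0],[-0.07,0.12,0.08,0,0,0],[-0.09,0.16,0.08,0,0,0],[-0.11,0.2,0.08,0,0,0],[-0.13,0.24,0.08,0,0,0],[-0.14,0.27,0.08,0,0,0],[-0.15,0.28,0.08,0,0,0],[-0.15,0.28,0.08,0,0,0]]}}

```text
clock: 11.35
tcp_pos: [0.3289, 0.2354, 0.2572]
orientation: [-3.141, -0.0, 2.328]
wrist_force: [0.7, -0.1, -0.4]
width: 0.205
grip_force: 0.0
```

```bash
python3 - <<'E'
from h import *
d=grab("top","pics/fin.png"); s=arm.state(); print(s["clock"],s["tcp_pos"],s["wrist_force"])
hsv=cv2.cvtColor(d["img"],cv2.COLOR_RGB2HSV); m=cv2.inRange(hsv,(18,110,60),(35,255,255)); k=np.zeros_like(m); k[230:330,290:400]=m[230:330,290:400]
ys,xs=np.nonzero(k); rc=cv2.minAreaRect(np.column_stack([xs,ys]).astype(np.float32)); Y=onz(d,*rc[0],.085); v=Y[:2]-np.array([.555,-.1266])
print(rc,Y,np.hypot(*v),np.degrees(np.arctan2(v[1],v[0])))
b=arm.get_image("side")["img"]; h2=cv2.cvtColor(b,cv2.COLOR_RGB2HSV); 
f=lambda i:cv2.resize(i,(400,347),interpolation=cv2.INTER_CUBIC)
cv2.imwrite("pics/fin2.png",np.hstack([f(d["img"][195:335,285:445]),f(b[190:310,220:360])])[...,::-1])
E
```

```text
11.4 [0.32981232 0.23463406 0.25719922] [-0.03251431 -0.48715863 -0.01643764]
((352.79583740234375, 262.45166015625), (34.06964874267578, 72.77835845947266), 47.0213623046875) [ 0.50973871 -0.07865965  0.085     ] 0.06593072766526079 133.3534990173504
```

View pics/fin2.png

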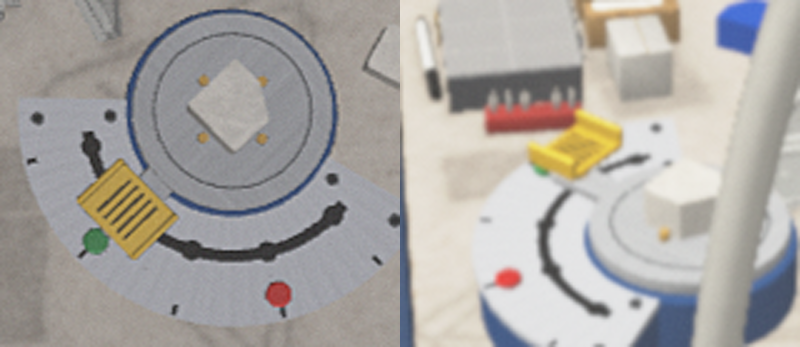

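The final views show the saddle at the green hole: its radial line from the axis passes through the green disc at (95,240) in the left half, at 133.3° against 133.1° wanted. The block is still between its four pins, the neighbours haven't moved, and the arm is clear.

```bash
python3 -c "
from bench import arm
print(arm.job_done())"
```

```text
the job is handed in; nothing more can be done
None
```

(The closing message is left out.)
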